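# Find the full sample pot by heft and shut it in the cold box

## Task

One of the three white lidded pots in the grey crate still holds its heavy metal core; the other two look the same but hold only foam. Slide the insulated box's cover fully open, feel which pot is the heavy one, set it down upright in the box's bay without dropping it, and slide the cover fully shut. Leave the two light pots standing in the crate, keep every pot upright, and do not disturb the other things.

Things in the scene. Friction and masses are not known exactly. Their poses are not given: they have to be found in the camera images.
- pot_1_center (a point): centre (37 mm above the underside) of one of three closed white plastic pots, upright cylinders 54 mm across and 75 mm high with a closed lid; all three look the same. One, not always the same, holds a metal core and weighs 0.42 to 0.54 kg in all; the other two hold a plug of foam and weigh 0.12 to 0.14 kg each. The contents are loose by 4 mm. Its z axis is the pot's axis
- pot_2_center (a point): centre (37 mm above the underside) of one of three closed white plastic pots, upright cylinders 54 mm across and 75 mm high with a closed lid; all three look the same. One, not always the same, holds a metal core and weighs 0.42 to 0.54 kg in all; the other two hold a plug of foam and weigh 0.12 to 0.14 kg each. The contents are loose by 4 mm. Its z axis is the pot's axis
- pot_3_center (a point): centre (37 mm above the underside) of one of three closed white plastic pots, upright cylinders 54 mm across and 75 mm high with a closed lid; all three look the same. One, not always the same, holds a metal core and weighs 0.42 to 0.54 kg in all; the other two hold a plug of foam and weigh 0.12 to 0.14 kg each. The contents are loose by 4 mm. Its z axis is the pot's axis
- crate: grey open crate fixed to the bench, 225 mm (its x) by 325 mm (its y), walls 45 mm high and 6 mm thick, floor 6 mm thick; the three pots stand in a row along its y axis, about 97 mm apart and about 20 mm to the -x side of its middle. Origin: centre of its underside
- coolbox: grey insulated box fixed to the bench, 170 mm (its x) by 330 mm (its y), 95 mm high, with 12 mm high side rails on top. Origin: centre of its underside. The bay for the pot is centred at (0, -80 mm) in its frame, 140 x 140 mm, 83 mm deep, its floor 12 mm above the origin; the half at +y is closed and the cover slides over it. It stands on either side of the robot, the crate on the other
- cover_grip (a point): middle of the grip of the box's cover: an upright black rib in the middle of the white cover, 14 mm thick along the box's y, 56 mm long along the box's x, 30 mm high; this point is 15 mm below its top, 118 mm above the bench when closed or open. Axes as the box's
- cover (a joint): position of the cover (m): 0 closed over the bay (against its stop), grows as it slides along the box's +y, 0.15 fully open (against its stop). It slides with 1.5 N of friction, stays where left and may start a little ajar
- vial_1: bystander: small amber glass vial with a black cap, 22 mm across, 45 mm high, standing in the crate behind (+x of) the pots; origin at the middle of its underside
- vial_2: bystander: a second vial like vial_1; origin at the middle of its underside
- spray: bystander: white bottle 60 mm across, 170 mm high, beyond the crate and the box; origin at the middle of its underside
- beaker: bystander: clear open beaker 72 mm across, 85 mm high, beyond the crate and the box; origin at the middle of its underside
- tape: bystander: roll of paper tape 90 mm across, 24 mm high; origin at the middle of its underside
- lid_tin: bystander: flat metal tin 80 x 50 x 30 mm; origin at the middle of its underside
- scoop_grip (a point): bystander: steel spoon 180 mm long, lying on the bench nearer the robot; a point on its handle
There are look-alikes about, which are no part of the job. Leave any green look-alike of the part that bears pot_2_center alone.

How it is judged (in metres and radians):
On the way, in this order (a step that is already met when the one before it is completed fails the run):
1. the cover is slid fully open (over 130 mm) (value of joint cover above 0.13 m), for 0.1 s.
2. the heavy pot stands upright on the floor of the bay, let go (((x of pot_1_center in the frame of coolbox between -0.07 and 0.07 m and y of pot_1_center in the frame of coolbox between -0.15 and -0.01 m and z of pot_1_center in the frame of coolbox between 0.03 and 0.06 m and angle between pot_1_center's own z axis and vertical below 0.15 rad and linear speed of pot_1 below 0.03 m/s and contact force between pot_1 and coolbox above 2.8 N) or (x of pot_2_center in the frame of coolbox between -0.07 and 0.07 m and y of pot_2_center in the frame of coolbox between -0.15 and -0.01 m and z of pot_2_center in the frame of coolbox between 0.03 and 0.06 m and angle between pot_2_center's own z axis and vertical below 0.15 rad and linear speed of pot_2 below 0.03 m/s and contact force between pot_2 and coolbox above 2.8 N) or (x of pot_3_center in the frame of coolbox between -0.07 and 0.07 m and y of pot_3_center in the frame of coolbox between -0.15 and -0.01 m and z of pot_3_center in the frame of coolbox between 0.03 and 0.06 m and angle between pot_3_center's own z axis and vertical below 0.15 rad and linear speed of pot_3 below 0.03 m/s and contact force between pot_3 and coolbox above 2.8 N)) and contact force between each of pot_1, pot_2, pot_3 and the fingers below 0.1 N), for 0.2 s.
At the end, for the whole second after the job is handed in: the cover is shut to within 6 mm; the heavy pot stands at rest in the bay of the box, upright within 0.15 rad, its weight (over 2.8 N, which only the heavy pot has) on the box; the two light pots stand at rest in the crate, upright within 0.15 rad (value of joint cover below 0.006 m and (((x of pot_1_center in the frame of coolbox between -0.07 and 0.07 m and y of pot_1_center in the frame of coolbox between -0.15 and -0.01 m and z of pot_1_center in the frame of coolbox between 0.03 and 0.06 m and angle between pot_1_center's own z axis and vertical below 0.15 rad and linear speed of pot_1 below 0.03 m/s and contact force between pot_1 and coolbox above 2.8 N) and (x of pot_2_center in the frame of crate between -0.1125 and 0.1125 m and y of pot_2_center in the frame of crate between -0.1625 and 0.1625 m and z of pot_2_center in the frame of crate between 0.03 and 0.055 m and angle between pot_2_center's own z axis and vertical below 0.15 rad and linear speed of pot_2 below 0.03 m/s) and (x of pot_3_center in the frame of crate between -0.1125 and 0.1125 m and y of pot_3_center in the frame of crate between -0.1625 and 0.1625 m and z of pot_3_center in the frame of crate between 0.03 and 0.055 m and angle between pot_3_center's own z axis and vertical below 0.15 rad and linear speed of pot_3 below 0.03 m/s)) or ((x of pot_2_center in the frame of coolbox between -0.07 and 0.07 m and y of pot_2_center in the frame of coolbox between -0.15 and -0.01 m and z of pot_2_center in the frame of coolbox between 0.03 and 0.06 m and angle between pot_2_center's own z axis and vertical below 0.15 rad and linear speed of pot_2 below 0.03 m/s and contact force between pot_2 and coolbox above 2.8 N) and (x of pot_1_center in the frame of crate between -0.1125 and 0.1125 m and y of pot_1_center in the frame of crate between -0.1625 and 0.1625 m and z of pot_1_center in the frame of crate between 0.03 and 0.055 m and angle between pot_1_center's own z axis and vertical below 0.15 rad and linear speed of pot_1 below 0.03 m/s) and (x of pot_3_center in the frame of crate between -0.1125 and 0.1125 m and y of pot_3_center in the frame of crate between -0.1625 and 0.1625 m and z of pot_3_center in the frame of crate between 0.03 and 0.055 m and angle between pot_3_center's own z axis and vertical below 0.15 rad and linear speed of pot_3 below 0.03 m/s)) or ((x of pot_3_center in the frame of coolbox between -0.07 and 0.07 m and y of pot_3_center in the frame of coolbox between -0.15 and -0.01 m and z of pot_3_center in the frame of coolbox between 0.03 and 0.06 m and angle between pot_3_center's own z axis and vertical below 0.15 rad and linear speed of pot_3 below 0.03 m/s and contact force between pot_3 and coolbox above 2.8 N) and (x of pot_1_center in the frame of crate between -0.1125 and 0.1125 m and y of pot_1_center in the frame of crate between -0.1625 and 0.1625 m and z of pot_1_center in the frame of crate between 0.03 and 0.055 m and angle between pot_1_center's own z axis and vertical below 0.15 rad and linear speed of pot_1 below 0.03 m/s) and (x of pot_2_center in the frame of crate between -0.1125 and 0.1125 m and y of pot_2_center in the frame of crate between -0.1625 and 0.1625 m and z of pot_2_center in the frame of crate between 0.03 and 0.055 m and angle between pot_2_center's own z axis and vertical below 0.15 rad and linear speed of pot_2 below 0.03 m/s)))); the robot touches nothing.
It fails at once if a pot is tipped by more than 0.6 rad (angle between any of pot_1_center, pot_2_center, pot_3_center's own z axis and vertical above 0.6 rad).
It fails at once if a pot is dropped into the box (over 0.6 m/s inside the bay) ((z of pot_1_center in the frame of coolbox below 0.09 m and horizontal distance between pot_1_center and coolbox below 0.19 m and linear speed of pot_1 above 0.6 m/s) or (z of pot_2_center in the frame of coolbox below 0.09 m and horizontal distance between pot_2_center and coolbox below 0.19 m and linear speed of pot_2 above 0.6 m/s) or (z of pot_3_center in the frame of coolbox below 0.09 m and horizontal distance between pot_3_center and coolbox below 0.19 m and linear speed of pot_3 above 0.6 m/s)).
It fails at once if a bystander is moved by more than 30 mm (distance of any of vial_1, vial_2, spray, beaker, scoop_grip, tape, lid_tin from where it was at the start of the episode above 0.03 m).
It also fails if it takes over 72 s, if anything falls off the work surface, if the arm or the gripper's body presses on something with over 40 N, if the wrist force passes 120 N, or if a joint passes its speed limit or range.

## Robot

A 7-joint arm with a two-finger parallel gripper is mounted at the origin on the work surface. World frame = base frame: x ahead of the robot, y to its left, z up, the work surface at z = 0. Lengths are in mm, angles in rad, forces in N, time in s.
With the tool pointing down it reaches from about 400 to 875 mm from the base axis. Payload 4.4 kg.
Tool frame: the origin (TCP) lies midway between the tips of the shut fingers; the grasp point (between the pads) lies 19 mm behind it (ctrl.pinch_z is the distance from the TCP to the grasp point, in mm); z points along the fingers, y is the line along which they close (so a half turn about z gives the same grasp; the last joint's range is limited). The gripper opens to 85 mm and grips with 20 to 120 N. Pads are 22 mm wide; open, the fingers measure 114 mm over their backs; the gripper's body (76 mm by 85 mm) begins 54 mm behind the grasp point. The pads swing forward as they close: fully open they stand 13 mm farther back than shut.
Start: joints at [1.281, 0.628, 0.038, 1.517, -0.027, 0.996, -0.02], TCP at [144.286, -633.798, 231.313] pointing down, gripper open.
Joint ranges: [-3.06, 3.06], [-0.37, 2.12], [-1.25, 1.32], [0.18, 2.47], [-1.1, 4.24], [0.23, 1.98], [-2.94, 2.94]. Speed limits (rad/s): [2.57, 2.57, 3.14, 3.14, 3.14, 3.14, 3.14].

## Interface

Orientations are given as [roll, pitch, yaw] about the fixed x, y, z axes, in that order (R = Rz(yaw) Ry(pitch) Rx(roll)).
In Python, from cell import read_state, cams, order, ctrl gives the robot as it stands.
- The arm moves only by the tool move_arm, never from a script. Its argument "targets" is text: rows parted by semicolons, each of 7 numbers parted by spaces: the gripper's target within -1 to 1 (fully open at 1, half-way at 0, shut at -1), then the shift along the tool's x, y, z in cm, then the turn, a rotation vector about the tool's x, y, z in degrees. A call has 1 to 5 rows; each row shifts and turns the commanded pose from where the row before left it, along the tool's axes as they then stand; what a row does not reach is not made up. A row lasts 1/12 s, in which the tool goes at most 41.7 mm and 7.16 degrees, less where a joint would pass 70% of its speed; a pose out of reach is approached as far as the arm can. A call with a gripper value outside its range is refused whole. The fingers move at their own pace and stop on an object; the grip force is fixed at half the most. Time passes only in rows, so rows that do not move let the fingers close. It gives the time, the measured TCP pose, the force, the opening and the grip force at its end, in the units of the state.
- read_state(): the state, without advancing time (a new reading comes with each control period).
- cams.get_image(name): name is "side" or "top"; returns a dict with "color" (480x640x3 uint8, red, green, blue), "fovy" (degrees; the focal length in pixels is half the picture's height over the tangent of half this angle, whatever the lens; pixels are square), "cx", "cy" (the principal point, pixels), "rvec" (rotation vector, rad) and "tvec" (3), from world to camera coordinates, as OpenCV has them. Camera axes: x right, y down, z forward; pixel columns grow to the right and rows downward; lengths in mm; the calibration is good to about 2 mm. A picture is of the moment at which its call begins. There is no depth.
- order.finish_job(): hands the job in; it is judged then, once.
The state is a dict: "clock": time; "qpos": joint angles; "qd": joint speeds; "tau": joint torques, N m; "eef_pos": TCP position; "tool_rot": TCP orientation; "force": force on the tool from outside, world axes, zero at the start; "torque": the same for the moment, N m; "width": finger opening in mm; "gripper_force": force on a finger pad.
Only numpy, scipy, OpenCV 4.12 (cv2) and the standard library are available. Lean on these libraries where they do the work, as an engineer would, in place of code of your own. Each camera call takes 0.05 s, during which the arm holds its last target. There are 200 camera calls.

## Working session

There is one attempt and no reset: what is moved stays moved. The work goes in short steps, Python scripts to look and compute and a tool call to move; the robot and the scene stay as the last step left them, time stands still between calls to the robot, and variables do not carry over. Pictures are saved under pics/ and viewed, at most 10 in all, crops included, and the job is handed in when it is done.

Besides the shell and the picture viewer there is one more tool, called as name(argument=value, ...) on one line, values as JSON. move_arm: Moves the arm, as the interface text tells. Its arguments: {"type":"object","properties":{"targets":{"type":"string"}},"required":["targets"]}

```bash
mkdir -p pics; cat > h.py <<'E'
import numpy as np, cv2
from cell import read_state, cams, order, ctrl
def snap(n,f):
    d=cams.get_image(n); cv2.imwrite(f,d["color"][:,:,::-1]); return d
def K(d):
    f=240/np.tan(np.radians(d["fovy"])/2); return f
def ray(d,u,v,z):
    f=K(d);R=cv2.Rodrigues(np.array(d["rvec"],float))[0];t=np.array(d["tvec"],float).ravel()
    c=-R.T@t; r=R.T@np.array([(u-d["cx"])/f,(v-d["cy"])/f,1]); return c+r*(z-c[2])/r[2]
E
python3 - <<'E'
from h import *
import pickle
for n in("top","side"):
    d=snap(n,f"pics/{n}0.png");pickle.dump(d,open(n+"0.pkl","wb"));print(n,{k:d[k] for k in d if k!="color"})
s=read_state();print(s,ctrl.pinch_z)
E
```

```text
top {'fovy': 47.31304081667312, 'cx': 319.0483762899518, 'cy': 248.30292288666266, 'rvec': array([ 2.23081258, -2.16814547,  0.08693401]), 'tvec': array([-42.9913496 , 559.35164508, 997.06489268])}
side {'fovy': 56.61913982545423, 'cx': 315.76184265421915, 'cy': 240.32437426109843, 'rvec': array([ 2.16835846, -0.14478539,  0.06656414]), 'tvec': array([-564.76338746,  137.63196167,  738.50349669])}
{'clock': 0.1, 'qpos': array([ 1.28120088,  0.62923308,  0.03846351,  1.51824475, -0.02701718,
        0.99632102, -0.02003927]), 'qd': array([-0.00010882, -0.00138975,  0.00230535, -0.0028776 ,  0.00123497,
       -0.0023742 , -0.00086074]), 'tau': array([ 2.73617035e-03, -5.64536476e+01,  1.23081174e+00, -1.93975550e+01,
        1.14440141e-02,  5.37901389e-03,  3.91289774e-07]), 'eef_pos': array([ 144.15778536, -633.24608714,  230.5021499 ]), 'tool_rot': array([-3.13990483e+00,  1.22172634e-05,  2.23732194e-01]), 'force': array([-0.06022116,  1.00771579,  0.42061548]), 'torque': array([ 0.04660852, -0.02290341, -0.08337832]), 'gripper_force': 0.0, 'width': 85.60073338330949} 18.700000000000003
```

View pics/top0.png

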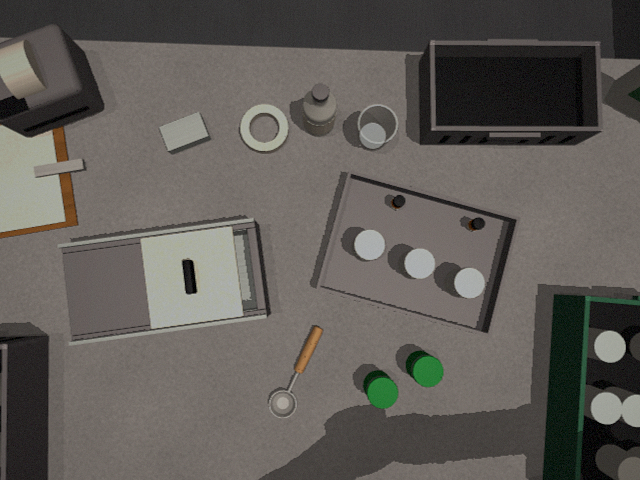

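View pics/side0.png

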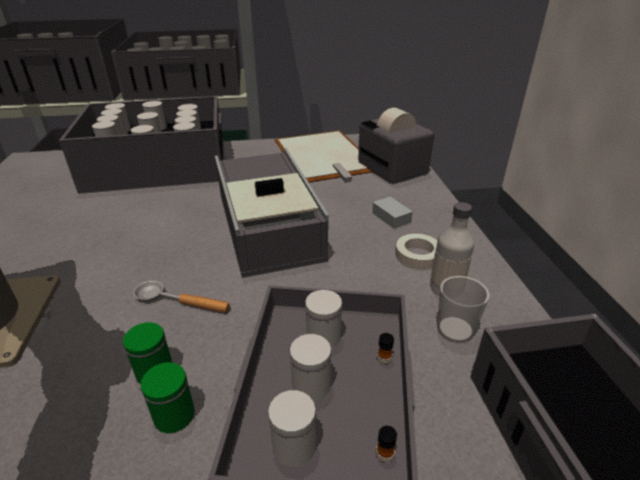

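The top view shows the insulated box on the left, with its grip at (190,277) and the cover slightly ajar. The grey crate is on the right.

Things that could be taken for the pots:
- White pots in the grey crate at (369,244), (420,263) and (470,283). I choose these, as described.
- White pots in the green-rimmed rack at (610,346) and (606,408).
- Green pots at (381,389) and (425,368).
- White pots in the racks of the side view, near (110,120).

I'll check the choice in one crop.

```bash
python3 - <<'E'
from h import *
import pickle
d=pickle.load(open("top0.pkl","rb"))
im=d["color"][:,:,::-1]
a=cv2.resize(im[160:345,50:530],None,fx=1.66,fy=1.66,interpolation=cv2.INTER_CUBIC);a=cv2.convertScaleAbs(a,alpha=1.3,beta=20);cv2.imwrite("pics/crop1.png",a);print(a.shape)
for n,u,v,z in[("p",369.5,244,81),("p",420,263,81),("p",470,282.5,81),("grip",190,277,133),("v1",399,202,45),("v2",478,224,45),
 ("boxTL",62,245,107),("boxBL",71,342,107),("boxTR",253,220,107),("boxBR",267,317,107),("crTL",348,174,45),("crTR",516,219,45),("crBR",487,330,45),("crBL",317,286,45),("cvL",142,238,103),("cvL2",151,328,103),("cvR",232,227,103),("cvR2",243,317,103),("spray",320,92,170),("beaker",378,122,85),("scoop",310,345,10)]:
    print(n,ray(d,u,v,z).round(0))
E
```

```text
(307, 797, 3)
p [ 567. -113.   81.]
p [ 536. -202.   81.]
p [ 505. -290.   81.]
grip [500. 184. 133.]
v1 [ 647. -169.   45.]
v2 [ 611. -314.   45.]
boxTL [548. 405. 107.]
boxBL [388. 381. 107.]
boxTR [600.  87. 107.]
boxBR [437.  58. 107.]
crTL [695. -75.  45.]
crTR [ 622. -383.   45.]
crBR [ 421. -332.   45.]
crBL [491. -25.  45.]
cvL [564. 273. 103.]
cvL2 [414. 251. 103.]
cvR [587. 123. 103.]
cvR2 [436.  99. 103.]
spray [801. -19. 170.]
beaker [ 781. -123.   85.]
scoop [382. -15.  10.]
```

View pics/crop1.png

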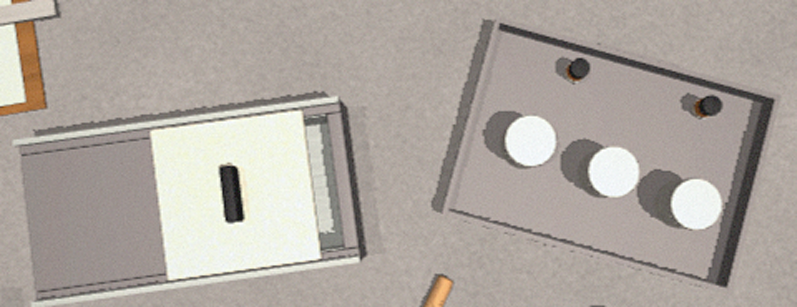

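The crop confirms three white pots standing in the grey crate with two vials behind them. The cover is about 30 mm ajar. I'll plan the moves next.

```bash
cat >> h.py <<'E'
from scipy.spatial.transform import Rotation as Ro
def plan(*wps):
    """wps: (x,y,z,yaw); prints tool-frame turn, then shift (after the turn), per leg"""
    s=read_state();p=s["eef_pos"];R=Ro.from_euler("xyz",s["tool_rot"])
    print("at",p.round(1),s["tool_rot"].round(3),"F",s["force"].round(1),"w",round(s["width"],1),"t",s["clock"])
    for w in wps:
        T=Ro.from_euler("xyz",[np.pi,0,w[3]]); rv=np.degrees((R.inv()*T).as_rotvec())
        dl=T.inv().apply(np.array(w[:3])-p)/10
        print("turn",rv.round(2),"shift",dl.round(2),"rows",round(np.abs(np.linalg.norm(dl))/4.0,1)); p=np.array(w[:3],float);R=T
E
python3 - <<'E'
from h import *
plan((500,-250,230,.156),(500,184,200,.156),(500,184,109,.156))
E
```

```text
at [ 144.2 -633.2  230.5] [-3.14   0.     0.224] F [-0.1  1.   0.4] w 85.6 t 0.1
turn [-0.1   0.    3.88] shift [ 41.11 -32.33   0.05] rows 13.1
turn [0. 0. 0.] shift [  6.74 -42.87   3.  ] rows 10.9
turn [0. 0. 0.] shift [-0.  -0.   9.1] rows 2.3
```

move_arm(targets="1 1.5 -1.2 0 0 0 3.9;1 2.83 -2.22 0 0 0 0;1 2.83 -2.22 0 0 0 0;1 2.83 -2.22 0 0 0 0;1 2.83 -2.22 0 0 0 0")

```text
clock: 0.52
eef_pos: [255.0, -511.9, 230.9]
tool_rot: [-3.141, 0.0, 0.155]
force: [1.7, 0.2, -1.0]
width: 85.3
gripper_force: 0.0
```

move_arm(targets="1 2.83 -2.22 0 0 0 0;1 2.83 -2.22 0 0 0 0;1 2.83 -2.22 0 0 0 0;1 2.83 -2.22 0 0 0 0;1 2.83 -2.22 0 0 0 0")

```text
clock: 0.93
eef_pos: [377.6, -380.3, 231.1]
tool_rot: [-3.141, 0.0, 0.156]
force: [0.1, -0.4, 0.5]
width: 85.5
gripper_force: 0.0
```

move_arm(targets="1 2.83 -2.22 0 0 0 0;1 2.83 -2.22 0 0 0 0;1 2.83 -2.22 0 0 0 0;1 2.83 -2.22 0 0 0 0;1 2.83 -2.22 0 0 0 0")

```text
clock: 1.35
eef_pos: [500.2, -248.7, 231.1]
tool_rot: [-3.141, 0.001, 0.156]
force: [1.0, -1.0, -0.0]
width: 85.7
gripper_force: 0.0
```

move_arm(targets="1 0.6 -3.6 0.2 0 0 0;1 0.6 -3.6 0.2 0 0 0;1 0.6 -3.6 0.2 0 0 0;1 0.6 -3.6 0.2 0 0 0;1 0.6 -3.6 0.2 0 0 0")

```text
clock: 1.77
eef_pos: [500.6, -66.1, 221.0]
tool_rot: [-3.141, 0.001, 0.156]
force: [0.5, -0.3, 0.7]
width: 85.1
gripper_force: 0.0
```

move_arm(targets="1 0.6 -3.6 0.2 0 0 0;1 0.6 -3.6 0.2 0 0 0;1 0.6 -3.6 0.2 0 0 0;1 0.6 -3.6 0.2 0 0 0;1 0 0 0 0 0 0")

```text
clock: 2.18
eef_pos: [501.8, 87.6, 212.8]
tool_rot: [-3.136, -0.0, 0.167]
force: [0.4, 0.7, 0.0]
width: 85.2
gripper_force: 0.0
```

```bash
python3 - <<'E'
from h import *
plan((500,184,170,.156),(500,184,109,.156))
E
```

```text
at [501.8  87.6 212.8] [-3.136 -0.     0.167] F [0.4 0.7 0. ] w 85.2 t 2.1833
turn [-0.3  -0.01  0.65] shift [ 1.32 -9.55  4.28] rows 2.6
turn [0. 0. 0.] shift [-0.  -0.   6.1] rows 1.5
```

move_arm(targets="1 0.4 -3.1 1.4 -0.3 0 0.6;1 0.5 -3.2 1.4 0 0 0;1 0.4 -3.2 1.5 0 0 0;1 0 0 3 0 0 0;1 0 0 0 0 0 0")

```text
clock: 2.6
eef_pos: [497.8, 175.2, 135.8]
tool_rot: [3.136, 0.008, 0.15]
force: [-0.8, -0.0, 0.5]
width: 85.5
gripper_force: 0.0
```

```bash
python3 - <<'E'
from h import *
plan((500,184,109,.156))
d=snap("side","pics/side1.png");d=snap("top","pics/top1.png")
a=np.hstack([cv2.resize(cv2.imread("pics/side1.png")[120:300,180:380],None,fx=2,fy=2),cv2.resize(cv2.imread("pics/top1.png")[180:360,80:280],None,fx=2,fy=2)]);cv2.imwrite("pics/c2.png",a)
E
```

```text
at [497.8 175.2 135.8] [3.136 0.008 0.15 ] F [-0.8 -0.   0.5] w 85.5 t 2.6
turn [ 0.35  0.47 -0.34] shift [ 0.35 -0.84  2.68] rows 0.7
```

View pics/c2.png

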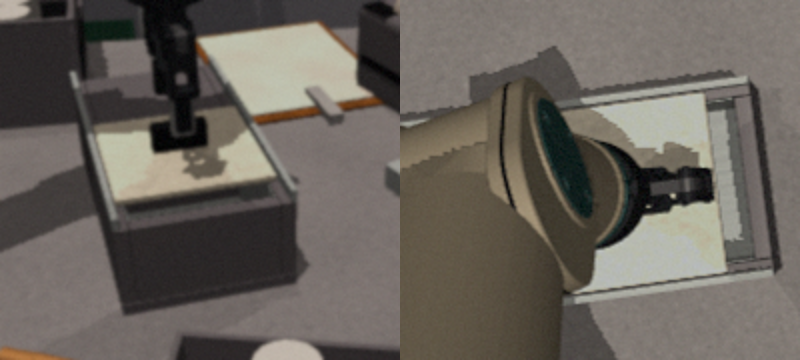

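The crops show the gripper straddling the rib, which is at about (270,187) in the side view. The finger is in line with it. I'll descend, grip and slide.

move_arm(targets="1 0.3 -0.8 2.5 0.3 0.5 -0.3;1 0 0 0 0 0 0;-1 0 0 0 0 0 0;-1 0 0 0 0 0 0;-1 0 0 0 0 0 0")

```text
clock: 3.12
eef_pos: [504.2, 181.3, 116.5]
tool_rot: [-3.142, -0.011, 0.149]
force: [-0.8, 0.3, -0.1]
width: 51.3
gripper_force: 0.0
```

move_arm(targets="-1 0 0 0 0 0 0;-1 0 0 0 0 0 0;-1 0 0 0 0 0 0;-1 0 0 0 0 0 0;-1 0 0 0 0 0 0")

```text
clock: 3.53
eef_pos: [503.7, 182.5, 115.9]
tool_rot: [-3.141, -0.01, 0.152]
force: [-1.2, 0.6, 5.9]
width: 12.6
gripper_force: 58.8
```

move_arm(targets="-1 0 -1 0 0 0 0;-1 0 -1.5 0 0 0 0;-1 0 -1.5 0 0 0 0;-1 0 -1.5 0 0 0 0;-1 0 -1.5 0 0 0 0")

```text
clock: 3.95
eef_pos: [492.4, 250.8, 115.9]
tool_rot: [3.14, -0.008, 0.151]
force: [-2.8, -2.7, 8.9]
width: 12.6
gripper_force: 59.2
```

move_arm(targets="-1 0 -1.5 0 0 0 0;-1 0 -1.2 0 0 0 0;-1 0 -0.8 0 0 0 0;-1 0 0 0 0 0 0;-1 0 0 0 0 0 0")

```text
clock: 4.37
eef_pos: [486.3, 287.4, 115.9]
tool_rot: [-3.14, -0.008, 0.154]
force: [-4.6, 0.6, 8.9]
width: 12.5
gripper_force: 59.1
```

```bash
python3 - <<'E'
from h import *
plan((482,302,109,.156))
E
```

```text
at [486.3 287.4 115.9] [-3.14  -0.008  0.154] F [-4.6  0.6  8.9] w 12.5 t 4.3667
turn [-0.06 -0.46 -0.13] shift [-0.19 -1.51  0.69] rows 0.4
```

Slide in small steps until it reaches the stop.

move_arm(targets="-1 0 -0.5 0 0 0 0;-1 0 -0.5 0 0 0 0;-1 0 -0.3 0 0 0 0;-1 0 0 0 0 0 0;-1 0 0 0 0 0 0")

```text
clock: 4.78
eef_pos: [484.3, 299.3, 115.9]
tool_rot: [-3.141, -0.007, 0.153]
force: [-4.5, 0.1, 9.4]
width: 12.4
gripper_force: 59.2
```

move_arm(targets="-1 0 -0.4 0 0 0 0;-1 0 -0.2 0 0 0 0;-1 0 0 0 0 0 0;-1 0 0 0 0 0 0")

```text
clock: 5.12
eef_pos: [483.4, 304.8, 115.9]
tool_rot: [3.142, -0.007, 0.153]
force: [-3.8, -0.5, 7.9]
width: 12.4
gripper_force: 59.2
```

move_arm(targets="-1 0 -0.3 0 0 0 0;-1 0 -0.3 0 0 0 0;-1 0 0 0 0 0 0;-1 0 0 0 0 0 0")

```text
clock: 5.45
eef_pos: [483.1, 306.6, 115.9]
tool_rot: [3.136, -0.006, 0.15]
force: [-3.6, -8.7, 12.9]
width: 12.7
gripper_force: 59.9
```

```bash
python3 - <<'E'
from h import *
plan((482,302,109,.156))
d=snap("top","pics/top2.png");d=snap("side","pics/side2.png")
a=np.hstack([cv2.resize(cv2.imread("pics/side2.png")[120:300,180:380],None,fx=2,fy=2),cv2.resize(cv2.imread("pics/top2.png")[180:360,80:280],None,fx=2,fy=2)]);cv2.imwrite("pics/c3.png",a)
E
```

```text
at [483.1 306.6 115.9] [ 3.136 -0.006  0.15 ] F [-3.6 -8.7 12.9] w 12.7 t 5.45
turn [ 0.31 -0.33 -0.32] shift [-0.18  0.44  0.69] rows 0.2
```

View pics/c3.png

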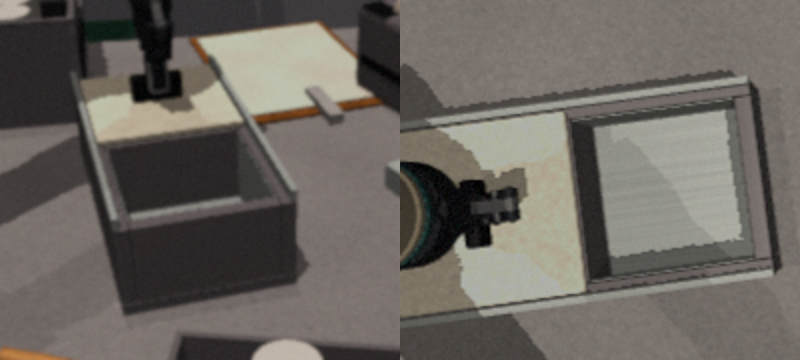

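The cover is fully open against its stop: the side crop shows the whole bay, and the force rose to 9 N. I'll release, rise and go to pot 1.

```bash
cat >> h.py <<'E'
def rows(x,y,z,yaw,n,zup=0):
    """rows interpolating to the target with the turn spread out; zup: first raise"""
    s=read_state();p=s["eef_pos"]+[0,0,zup];R=Ro.from_euler("xyz",s["tool_rot"]);T=Ro.from_euler("xyz",[np.pi,0,yaw])
    w=(R.inv()*T).as_rotvec(); st=(np.array([x,y,z])-p)/n/10
    for i in range(n):
        print((R*Ro.from_rotvec(w*i/n)).inv().apply(st).round(1),np.degrees(w/n).round(1))
E
python3 - <<'E'
from h import *
rows(567,-113,200,1.234,13,84)
E
```

```text
[0.2 3.3 0. ] [ 0.  -0.  -4.8]
[-0.1  3.3  0. ] [ 0.  -0.  -4.8]
[-0.4  3.3  0. ] [ 0.  -0.  -4.8]
[-0.7  3.2  0. ] [ 0.  -0.  -4.8]
[-0.9  3.2  0. ] [ 0.  -0.  -4.8]
[-1.2  3.1  0. ] [ 0.  -0.  -4.8]
[-1.4  3.   0. ] [ 0.  -0.  -4.8]
[-1.7  2.8  0. ] [ 0.  -0.  -4.8]
[-1.9  2.7  0. ] [ 0.  -0.  -4.8]
[-2.1  2.5  0. ] [ 0.  -0.  -4.8]
[-2.3  2.3  0. ] [ 0.  -0.  -4.8]
[-2.5  2.1  0. ] [ 0.  -0.  -4.8]
[-2.7  1.9  0. ] [ 0.  -0.  -4.8]
```

move_arm(targets="1 0 0 0 0 0 0;1 0 0 0 0 0 0;1 0 0 0 0 0 0;1 0 0 0 0 0 0;1 0 0 -2.4 0 0 0")

```text
clock: 5.97
eef_pos: [480.9, 309.2, 135.5]
tool_rot: [3.138, -0.001, 0.151]
force: [-0.5, -0.3, -0.9]
width: 72.4
gripper_force: 0.0
```

move_arm(targets="1 0 0 -3 0 0 0;1 0 0 -3 0 0 0;1 0 0 0 0 0 0")

```text
clock: 6.22
eef_pos: [486.1, 312.8, 204.3]
tool_rot: [-3.137, -0.018, 0.151]
force: [1.7, 0.0, 1.4]
width: 85.4
gripper_force: 0.0
```

move_arm(targets="1 0.2 3.3 0 0 0 -4.8;1 -0.1 3.3 0 0 0 -4.8;1 -0.4 3.3 0 0 0 -4.8;1 -0.7 3.2 0 0 0 -4.8;1 -0.9 3.2 0 0 0 -4.8")

```text
clock: 6.63
eef_pos: [516.1, 147.4, 198.7]
tool_rot: [3.138, -0.008, 0.574]
force: [-0.1, -0.5, -0.3]
width: 85.6
gripper_force: 0.0
```

move_arm(targets="1 -1.2 3.1 0 0 0 -4.8;1 -1.4 3 0 0 0 -4.8;1 -1.7 2.8 0 0 0 -4.8;1 -1.9 2.7 0 0 0 -4.8;1 -2.1 2.5 0 0 0 -4.8")

```text
clock: 7.05
eef_pos: [549.8, -14.3, 198.8]
tool_rot: [3.135, -0.006, 0.993]
force: [1.2, 0.2, 0.1]
width: 85.3
gripper_force: 0.0
```

move_arm(targets="1 -2.3 2.3 0 0 0 -4.8;1 -2.5 2.1 0 0 0 -4.8;1 -2.7 1.9 0 0 0 -4.8;1 0 0 0 0 0 0;1 0 0 0 0 0 0")

```text
clock: 7.47
eef_pos: [569.0, -112.0, 198.4]
tool_rot: [3.134, -0.004, 1.234]
force: [0.3, 0.3, -0.7]
width: 85.1
gripper_force: 0.0
```

```bash
python3 - <<'E'
from h import *
plan((567,-113,130,1.234),(567,-113,34,1.234))
E
```

```text
at [ 569.  -112.   198.4] [ 3.134 -0.004  1.234] F [ 0.3  0.3 -0.7] w 85.1 t 7.4667
turn [ 0.42 -0.21  0.  ] shift [-0.16 -0.16  6.84] rows 1.7
turn [0. 0. 0.] shift [ 0.  -0.   9.6] rows 2.4
```

move_arm(targets="1 -0.2 -0.2 3.4 0.4 -0.2 0;1 0 0 3.4 0 0 0;1 0 0 3 0 0 0;1 0 0 0 0 0 0;1 0 0 0 0 0 0")

```text
clock: 7.88
eef_pos: [565.9, -108.4, 100.1]
tool_rot: [-3.139, -0.001, 1.241]
force: [0.5, 0.3, 0.6]
width: 85.5
gripper_force: 0.0
```

```bash
python3 - <<'E'
from h import *
plan((567,-113,34,1.234))
d=snap("side","pics/side3.png");d=snap("top","pics/top3.png")
a=np.hstack([cv2.resize(cv2.imread("pics/side3.png")[260:460,220:420],None,fx=2,fy=2),cv2.resize(cv2.imread("pics/top3.png")[160:360,310:510],None,fx=2,fy=2)]);cv2.imwrite("pics/c4.png",a)
E
```

```text
at [ 565.9 -108.4  100.1] [-3.139e+00 -1.000e-03  1.241e+00] F [0.5 0.3 0.6] w 85.5 t 7.8833
turn [-0.17 -0.04  0.43] shift [-0.4   0.26  6.61] rows 1.7
```

View pics/c4.png

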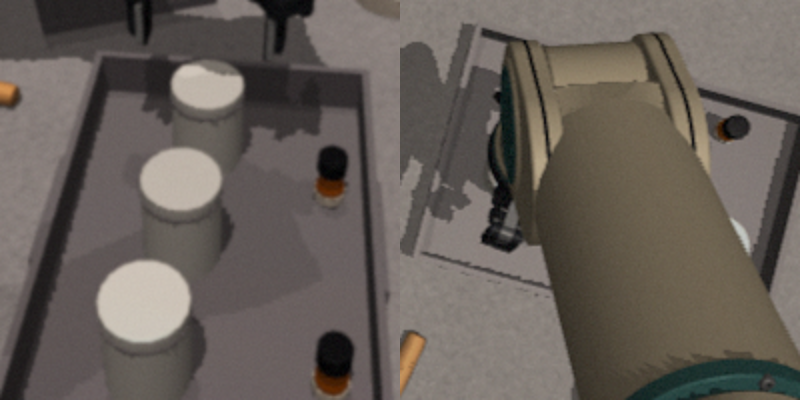

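In the side crop the fingers are at x≈140 and x≈275, straddling pot 1, whose lid is at (208,88). I'll descend and grip.

move_arm(targets="1 -0.2 0.1 2.2 0 0 0.4;1 -0.2 0.1 2.2 0 0 0;1 0 0 2.2 0 0 0;1 0 0 0 0 0 0;-1 0 0 0 0 0 0")

```text
clock: 8.4
eef_pos: [568.3, -114.4, 36.3]
tool_rot: [3.14, -0.001, 1.233]
force: [0.9, -0.4, 0.5]
width: 75.2
gripper_force: 0.0
```

move_arm(targets="-1 0 0 0 0 0 0;-1 0 0 0 0 0 0;-1 0 0 0 0 0 0;-1 0 0 0 0 0 0;-1 0 0 0 0 0 0")

```text
clock: 8.82
eef_pos: [568.0, -114.5, 37.6]
tool_rot: [3.139, -0.001, 1.233]
force: [-3.1, 1.2, 6.5]
width: 53.0
gripper_force: 61.9
```

move_arm(targets="-1 0 0 -0.5 0 0 0;-1 0 0 -0.7 0 0 0;-1 0 0 -0.7 0 0 0;-1 0 0 0 0 0 0;-1 0 0 0 0 0 0")

```text
clock: 9.23
eef_pos: [568.2, -114.9, 54.9]
tool_rot: [3.139, -0.001, 1.232]
force: [-0.5, -0.9, -5.2]
width: 52.8
gripper_force: 64.0
```

move_arm(targets="-1 0 0 0 0 0 0;-1 0 0 0 0 0 0")

```text
clock: 9.4
eef_pos: [567.3, -114.7, 53.8]
tool_rot: [3.142, -0.0, 1.233]
force: [0.7, -0.5, -5.7]
width: 53.1
gripper_force: 64.0
```

move_arm(targets="-1 0 0 0 0 0 0;-1 0 0 0 0 0 0")

```text
clock: 9.57
eef_pos: [567.3, -114.7, 53.8]
tool_rot: [3.141, -0.0, 1.233]
force: [-0.6, -0.1, -5.7]
width: 53.5
gripper_force: 64.0
```

The force is about −5.6 N against −1.3 N for a light pot, so pot 1 is the heavy one. I'll carry it to the bay.

```bash
python3 - <<'E'
from h import *
rows(506,158.5,184,1.726,11,130)
E
```

```text
[ 2.2 -1.4 -0. ] [ 0.  -0.  -2.6]
[ 2.2 -1.3 -0. ] [ 0.  -0.  -2.6]
[ 2.3 -1.2 -0. ] [ 0.  -0.  -2.6]
[ 2.3 -1.  -0. ] [ 0.  -0.  -2.6]
[ 2.4 -0.9 -0. ] [ 0.  -0.  -2.6]
[ 2.4 -0.8 -0. ] [ 0.  -0.  -2.6]
[ 2.4 -0.7 -0. ] [ 0.  -0.  -2.6]
[ 2.5 -0.6 -0. ] [ 0.  -0.  -2.6]
[ 2.5 -0.5 -0. ] [ 0.  -0.  -2.6]
[ 2.5 -0.4 -0. ] [ 0.  -0.  -2.6]
[ 2.5 -0.3 -0. ] [ 0.  -0.  -2.6]
```

move_arm(targets="-1 0 0 -1.5 0 0 0;-1 0 0 -2.5 0 0 0;-1 0 0 -3 0 0 0;-1 0 0 -3 0 0 0;-1 0 0 -2 0 0 0")

```text
clock: 9.98
eef_pos: [568.3, -114.7, 176.5]
tool_rot: [3.138, -0.001, 1.233]
force: [0.4, 0.5, -5.0]
width: 53.4
gripper_force: 64.9
```

move_arm(targets="-1 0 0 -1 0 0 0;-1 0 0 0 0 0 0;-1 0 0 0 0 0 0")

```text
clock: 10.23
eef_pos: [566.9, -114.9, 183.5]
tool_rot: [-3.142, -0.0, 1.233]
force: [0.0, 0.0, -5.1]
width: 53.1
gripper_force: 65.0
```

move_arm(targets="-1 2.2 -1.4 0 0 0 -2.6;-1 2.2 -1.3 0 0 0 -2.6;-1 2.3 -1.2 0 0 0 -2.6;-1 2.3 -1 0 0 0 -2.6;-1 2.4 -0.9 0 0 0 -2.6")

```text
clock: 10.65
eef_pos: [537.1, 11.1, 181.9]
tool_rot: [-3.138, 0.0, 1.462]
force: [0.9, 1.0, -5.3]
width: 52.8
gripper_force: 66.0
```

move_arm(targets="-1 2.4 -0.8 0 0 0 -2.6;-1 2.4 -0.7 0 0 0 -2.6;-1 2.5 -0.6 0 0 0 -2.6;-1 2.5 -0.5 0 0 0 -2.6;-1 2.5 -0.4 0 0 0 -2.6")

```text
clock: 11.07
eef_pos: [509.8, 134.8, 182.0]
tool_rot: [-3.138, 0.0, 1.689]
force: [0.1, 0.2, -5.2]
width: 52.9
gripper_force: 66.0
```

move_arm(targets="-1 2.5 -0.3 0 0 0 -2.6;-1 0 0 0 0 0 0;-1 0 0 0 0 0 0")

```text
clock: 11.32
eef_pos: [503.9, 160.4, 182.3]
tool_rot: [-3.139, -0.001, 1.736]
force: [-0.0, -0.2, -5.2]
width: 53.0
gripper_force: 65.9
```

```bash
python3 - <<'E'
from h import *
plan((506,158.5,184,1.726),(506,158.5,50,1.726))
d=snap("side","pics/side4.png");d=snap("top","pics/top4.png")
a=np.hstack([cv2.resize(cv2.imread("pics/side4.png")[100:300,180:380],None,fx=2,fy=2),cv2.resize(cv2.imread("pics/top4.png")[180:380,80:280],None,fx=2,fy=2)]);cv2.imwrite("pics/c5.png",a)
E
```

```text
at [503.9 160.4 182.3] [-3.139e+00 -1.000e-03  1.736e+00] F [-0.  -0.2 -5.2] w 53.0 t 11.3167
turn [-0.15 -0.05  0.57] shift [-0.23  0.18 -0.17] rows 0.1
turn [0. 0. 0.] shift [-0.  -0.  13.4] rows 3.4
```

View pics/c5.png

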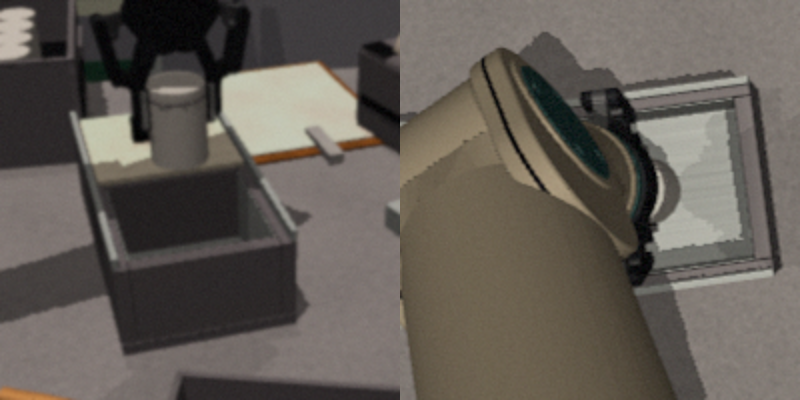

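The pot hangs upright above the bay and is centred over it. I'll lower it.

move_arm(targets="-1 -0.2 0.2 2.5 0 0 0.6;-1 0 0 3 0 0 0;-1 0 0 3 0 0 0;-1 0 0 2 0 0 0;-1 0 0 1 0 0 0")

```text
clock: 11.83
eef_pos: [506.4, 154.5, 65.8]
tool_rot: [-3.137, 0.002, 1.719]
force: [-0.5, -0.0, -5.4]
width: 53.2
gripper_force: 69.4
```

move_arm(targets="-1 0 0 0.6 0 0 0;-1 0 0 0.4 0 0 0;-1 0 0 0.2 0 0 0;-1 0 0 0 0 0 0;-1 0 0 0 0 0 0")

```text
clock: 12.25
eef_pos: [508.9, 157.2, 58.0]
tool_rot: [3.139, -0.0, 1.721]
force: [-0.1, -0.4, -5.2]
width: 53.3
gripper_force: 69.4
```

move_arm(targets="-1 0 0 0.3 0 0 0;-1 0 0 0.3 0 0 0;-1 0 0 0.3 0 0 0;-1 0 0 0 0 0 0;-1 0 0 0 0 0 0")

```text
clock: 12.67
eef_pos: [508.0, 156.9, 47.9]
tool_rot: [3.141, 0.0, 1.721]
force: [-0.3, -0.5, -5.2]
width: 53.1
gripper_force: 69.5
```

move_arm(targets="-1 0 0 0.2 0 0 0;-1 0 0 0.2 0 0 0;-1 0 0 0 0 0 0;-1 0 0 0 0 0 0")

```text
clock: 13.0
eef_pos: [508.1, 157.0, 44.0]
tool_rot: [3.141, -0.0, 1.721]
force: [0.3, -0.6, -6.1]
width: 53.0
gripper_force: 69.5
```

move_arm(targets="-1 0 0 0.1 0 0 0;-1 0 0 0.1 0 0 0;-1 0 0 0 0 0 0;-1 0 0 0 0 0 0")

```text
clock: 13.33
eef_pos: [508.2, 157.0, 43.5]
tool_rot: [3.14, 0.001, 1.721]
force: [-2.8, -1.4, 9.5]
width: 52.8
gripper_force: 70.7
```

move_arm(targets="-1 0 0 0.1 0 0 0;-1 0 0 0.1 0 0 0;-1 0 0 0 0 0 0;-1 0 0 0 0 0 0")

```text
clock: 13.67
eef_pos: [508.2, 157.0, 43.5]
tool_rot: [3.139, 0.001, 1.721]
force: [-6.5, -2.9, 28.0]
width: 53.3
gripper_force: 72.3
```

move_arm(targets="-1 0 0 -0.2 0 0 0;-1 0 0 0 0 0 0;0.7 0 0 0 0 0 0;0.7 0 0 0 0 0 0;0.7 0 0 0 0 0 0")

```text
clock: 14.08
eef_pos: [508.5, 157.1, 42.1]
tool_rot: [3.14, -0.0, 1.721]
force: [0.4, 0.0, -0.8]
width: 73.1
gripper_force: 0.0
```

move_arm(targets="0.7 0 0 0 0 0 0;0.7 0 0 0 0 0 0;0.7 0 0 0 0 0 0;0.7 0 0 0 0 0 0;0.7 0 0 0 0 0 0")

```text
clock: 14.5
eef_pos: [508.1, 157.0, 42.1]
tool_rot: [3.141, -0.0, 1.721]
force: [-0.4, -0.2, -0.0]
width: 72.7
gripper_force: 0.0
```

move_arm(targets="0.7 0 0 -1.5 0 0 0;0.7 0 0 -3 0 0 0;0.7 0 0 -3.5 0 0 0;0.7 0 0 -3.5 0 0 0;1 0 0 -3 0 0 0")

```text
clock: 14.92
eef_pos: [508.0, 157.1, 189.2]
tool_rot: [3.14, -0.0, 1.722]
force: [0.9, 0.5, -1.7]
width: 82.7
gripper_force: 0.0
```

move_arm(targets="1 0 0 -1.5 0 0 0;1 0 0 0 0 0 0;1 0 0 0 0 0 0")

```text
clock: 15.17
eef_pos: [508.4, 156.9, 202.8]
tool_rot: [3.139, -0.0, 1.721]
force: [0.1, 0.6, -0.6]
width: 85.4
gripper_force: 0.0
```

```bash
python3 - <<'E'
from h import *
plan((483,307,200,.153))
rows(483,307,200,.153,14)
d=snap("top","pics/top5.png");d=snap("side","pics/side5.png")
a=np.hstack([cv2.resize(cv2.imread("pics/side5.png")[100:300,180:380],None,fx=2,fy=2),cv2.resize(cv2.imread("pics/top5.png")[180:380,80:280],None,fx=2,fy=2)]);cv2.imwrite("pics/c6.png",a)
E
```

```text
at [508.4 156.9 202.8] [ 3.139 -0.     1.721] F [ 0.1  0.6 -0.6] w 85.4 t 15.1667
turn [ 0.12 -0.13 89.84] shift [ -0.22 -15.22   0.28] rows 3.8
[ 1.1 -0.   0. ] [ 0.  -0.   6.4]
[ 1.1 -0.1  0. ] [ 0.  -0.   6.4]
[ 1.1 -0.3  0. ] [ 0.  -0.   6.4]
[ 1.  -0.4  0. ] [ 0.  -0.   6.4]
[ 1.  -0.5  0. ] [ 0.  -0.   6.4]
[ 0.9 -0.6  0. ] [ 0.  -0.   6.4]
[ 0.8 -0.7  0. ] [ 0.  -0.   6.4]
[ 0.8 -0.8  0. ] [ 0.  -0.   6.4]
[ 0.7 -0.9  0. ] [ 0.  -0.   6.4]
[ 0.6 -0.9  0. ] [ 0.  -0.   6.4]
[ 0.5 -1.   0. ] [ 0.  -0.   6.4]
[ 0.3 -1.   0. ] [ 0.  -0.   6.4]
[ 0.2 -1.1  0. ] [ 0.  -0.   6.4]
[ 0.1 -1.1  0. ] [ 0.  -0.   6.4]
```

View pics/c6.png

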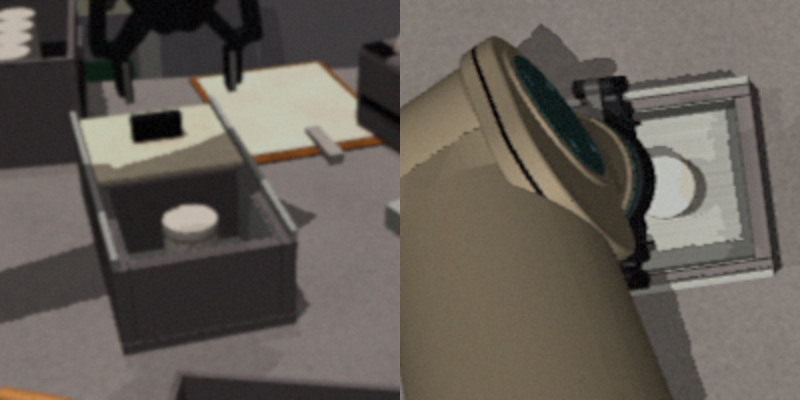

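The pot stands upright in the bay, its lid at about (190,222) in the side crop, and the cover is still open. Back to the cover grip.

move_arm(targets="1 1.1 0 0 0 0 6.4;1 1.1 -0.1 0 0 0 6.4;1 1.1 -0.3 0 0 0 6.4;1 1 -0.4 0 0 0 6.4;1 1 -0.5 0 0 0 6.4")

```text
clock: 15.68
eef_pos: [497.7, 211.5, 200.3]
tool_rot: [-3.14, 0.002, 1.157]
force: [-0.2, -0.6, -0.7]
width: 85.2
gripper_force: 0.0
```

move_arm(targets="1 0.9 -0.6 0 0 0 6.4;1 0.8 -0.7 0 0 0 6.4;1 0.8 -0.8 0 0 0 6.4;1 0.7 -0.9 0 0 0 6.4;1 0.6 -0.9 0 0 0 6.4")

```text
clock: 16.1
eef_pos: [488.6, 265.8, 200.3]
tool_rot: [3.141, 0.003, 0.599]
force: [0.0, -0.9, 0.1]
width: 85.4
gripper_force: 0.0
```

move_arm(targets="1 0.5 -1 0 0 0 6.4;1 0.3 -1 0 0 0 6.4;1 0.2 -1.1 0 0 0 6.4;1 0.1 -1.1 0 0 0 6.4;1 0 0 0 0 0 0")

```text
clock: 16.52
eef_pos: [480.1, 311.3, 200.3]
tool_rot: [3.141, 0.002, 0.158]
force: [-0.4, 0.1, -0.5]
width: 85.8
gripper_force: 0.0
```

move_arm(targets="1 0 0 0 0 0 0;1 0 0 0 0 0 0")

```text
clock: 16.68
eef_pos: [481.6, 307.7, 201.1]
tool_rot: [3.14, 0.001, 0.16]
force: [0.6, 0.2, 0.1]
width: 85.4
gripper_force: 0.0
```

```bash
python3 - <<'E'
from h import *
plan((483,307,114,.153))
E
```

```text
at [481.6 307.7 201.1] [3.14e+00 1.00e-03 1.60e-01] F [0.6 0.2 0.1] w 85.4 t 16.6833
turn [0.1  0.04 0.39] shift [0.13 0.09 8.71] rows 2.2
```

move_arm(targets="1 0.1 0.1 3 0 0 0.4;1 0 0 3 0 0 0;1 0 0 2.6 0 0 0;1 0 0 0 0 0 0;1 0 0 0 0 0 0")

```text
clock: 17.1
eef_pos: [482.6, 306.4, 115.2]
tool_rot: [3.14, 0.002, 0.15]
force: [0.5, 0.6, 0.5]
width: 85.6
gripper_force: 0.0
```

move_arm(targets="-1 0 0 0 0 0 0;-1 0 0 0 0 0 0;-1 0 0 0 0 0 0;-1 0 0 0 0 0 0;-1 0 0 0 0 0 0")

```text
clock: 17.52
eef_pos: [483.5, 308.4, 117.1]
tool_rot: [-3.141, -0.002, 0.151]
force: [-0.3, 0.0, -0.2]
width: 25.6
gripper_force: 0.0
```

move_arm(targets="-1 0 0 0 0 0 0;-1 0 0 0 0 0 0;-1 0 0 0 0 0 0")

```text
clock: 17.77
eef_pos: [483.6, 306.6, 117.1]
tool_rot: [3.14, -0.001, 0.151]
force: [-0.1, -3.8, 6.9]
width: 12.5
gripper_force: 59.1
```

move_arm(targets="-1 0 1 0 0 0 0;-1 0 1.5 0 0 0 0;-1 0 1.5 0 0 0 0;-1 0 1.5 0 0 0 0;-1 0 1.5 0 0 0 0")

```text
clock: 18.18
eef_pos: [494.8, 239.6, 117.1]
tool_rot: [-3.14, -0.004, 0.153]
force: [1.1, 2.3, 2.9]
width: 13.1
gripper_force: 59.2
```

move_arm(targets="-1 0 1.5 0 0 0 0;-1 0 1.5 0 0 0 0;-1 0 1.5 0 0 0 0;-1 0 1.5 0 0 0 0;-1 0 0.8 0 0 0 0")

```text
clock: 18.6
eef_pos: [506.2, 170.5, 117.1]
tool_rot: [-3.141, -0.006, 0.15]
force: [3.5, 2.4, 3.6]
width: 12.7
gripper_force: 59.3
```

move_arm(targets="-1 0 0 0 0 0 0;-1 0 0 0 0 0 0;-1 0 0.4 0 0 0 0;-1 0 0 0 0 0 0;-1 0 0 0 0 0 0")

```text
clock: 19.02
eef_pos: [506.5, 169.0, 117.1]
tool_rot: [-3.141, -0.006, 0.152]
force: [4.6, -0.4, 6.3]
width: 12.9
gripper_force: 59.6
```

move_arm(targets="-1 0 0.4 0 0 0 0;-1 0 0.4 0 0 0 0;-1 0 0.3 0 0 0 0;-1 0 0 0 0 0 0;-1 0 0 0 0 0 0")

```text
clock: 19.43
eef_pos: [508.2, 158.6, 117.1]
tool_rot: [-3.14, -0.006, 0.152]
force: [5.5, 0.5, 5.6]
width: 12.7
gripper_force: 59.5
```

move_arm(targets="-1 0 0.2 0 0 0 0;-1 0 0.2 0 0 0 0;-1 0 0 0 0 0 0;-1 0 0 0 0 0 0")

```text
clock: 19.77
eef_pos: [508.3, 158.5, 117.1]
tool_rot: [-3.136, -0.007, 0.154]
force: [4.2, 8.6, 5.0]
width: 12.3
gripper_force: 59.4
```

At the closed stop (y stays at 158.5 and the force rises). Release and retreat.

move_arm(targets="-1 0 -0.1 0 0 0 0;1 0 0 0 0 0 0;1 0 0 0 0 0 0;1 0 0 0 0 0 0;1 0 0 0 0 0 0")

```text
clock: 20.18
eef_pos: [505.3, 153.5, 115.6]
tool_rot: [3.141, 0.002, 0.15]
force: [0.3, -0.5, 0.1]
width: 59.8
gripper_force: 0.0
```

move_arm(targets="1 0 0 0 0 0 0;1 0 0 0 0 0 0;1 0 0 -1.5 0 0 0;1 0 0 -3 0 0 0;1 0 0 -3 0 0 0")

```text
clock: 20.6
eef_pos: [505.3, 153.3, 191.0]
tool_rot: [3.141, 0.003, 0.15]
force: [1.3, 0.4, 0.0]
width: 85.6
gripper_force: 0.0
```

move_arm(targets="1 0 0 -3 0 0 0;1 0 0 -3 0 0 0;1 0 -2 -1 0 0 0;1 0 -3 0 0 0 0;1 0 -3 0 0 0 0")

```text
clock: 21.02
eef_pos: [495.0, 232.9, 262.5]
tool_rot: [-3.141, -0.003, 0.147]
force: [-0.1, 0.2, -0.8]
width: 85.3
gripper_force: 0.0
```

move_arm(targets="1 0 -3 0 0 0 0;1 0 -3 0 0 0 0;1 0 -1 0 0 0 0;1 0 0 0 0 0 0;1 0 0 0 0 0 0")

```text
clock: 21.43
eef_pos: [483.7, 301.3, 260.8]
tool_rot: [3.14, -0.0, 0.151]
force: [-0.6, -0.8, 0.2]
width: 85.2
gripper_force: 0.0
```

```bash
python3 - <<'E'
from h import *
plan()
d=snap("top","pics/top6.png");d=snap("side","pics/side6.png")
a=np.hstack([cv2.resize(cv2.imread("pics/side6.png")[100:480,120:440],None,fx=1.3,fy=1.3),cv2.resize(cv2.imread("pics/top6.png")[100:480,230:530],None,fx=1.25,fy=1.3)]);cv2.imwrite("pics/c7.png",a);print(a.shape)
E
```

```text
at [483.7 301.3 260.8] [ 3.14  -0.     0.151] F [-0.6 -0.8  0.2] w 85.2 t 21.4333
(494, 791, 3)
```

View pics/c7.png

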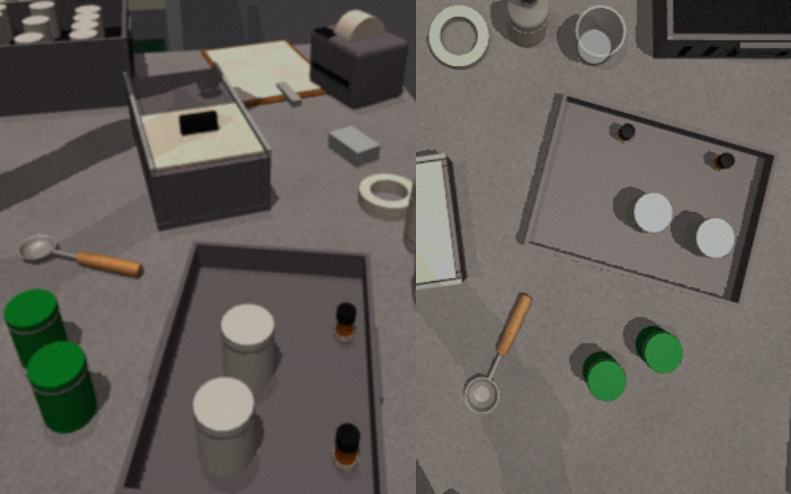

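The cover sits shut against the box's near end, with its grip at (198,122) in the crop. The two light pots stand in the crate and the bystanders haven't moved.

```bash
python3 -c "
from cell import order
print(order.finish_job())"
```

```text
the job is handed in; nothing more can be done
None
```

I put the heavy pot (pot 1, about 5.2 N when lifted) upright in the bay and shut the cover. The two light pots stand untouched in the crate, and the job is handed in at about 21.5 s; no verdict was shown.

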